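Meat mallet from the hook into the utensil crock

TASK

Take the meat mallet with the red grip up and off its hook under the rack's shelf, and stand it head down in the blue utensil crock, lowering it in rather than dropping it. Leave the turner hanging on its own hook, and do not disturb the mug, the shaker or the crock.

Things in the scene. Friction and masses are not known exactly. Their poses are not given: they have to be found in the camera images.
- rack: Fixed wooden utensil rack, an open frame. Origin on the table under its middle; its -x is its front, towards the robot; y runs along it. Posts 24 mm square at y = +-190 mm on feet 140 (x) x 35 x 20 mm. A 14 mm steel bar runs along y at x = 0, 310 mm high, with a hook at y = -80 and at y = +80 mm. An open wire shelf 410 mm long lies above (see shelf_edge).
- shelf_edge (a point): Underside of the middle of the front wire (8 mm thick, along y) of the rack's wire shelf: rack x = -60 mm, 420 mm high. More such wires lie at x = 0 and +50 mm. The shelf overhangs the hanging utensils by 20 mm, so a gripper cannot come from straight above: reach in from the front, tilted 30 to 45 degrees.
- hook_right (a point): Top of the wire of the hook at rack y = -80 mm, where an eye hangs (rack x = -40 mm, 314 mm high). The hook is 8 mm wire: from the bar level to the front as far as x = -46 mm, axis 310 mm high, then rising to its tip at x = -56 mm (end at -60), whose top is 326 mm high. Which hook holds the mallet varies.
- hook_left (a point): The same point on the like hook at rack y = +80 mm.
- mallet: Meat mallet 272 mm long, 0.35 kg, hanging head down. Origin: centre of the head's underside (50 mm above the table at the start); z runs up the handle. Aluminium head 45 x 60 x 50 mm (x, y, z); red grip 20 (x) x 22 (y) mm from z = 64 to 210 mm; then a wire eye in the y-z plane, 24 mm wide inside, clear from z = 211 to 264 mm: lift 20 to 40 mm, then draw it off to the front.
- mallet_grip (a point): Point on the mallet's axis in the red grip, z = 135 mm from the head's underside: a good place to grasp, across y.
- mallet_eye (a point): Underside of the top of the mallet's wire eye (z = 264.5 mm), which rests on the hook.
- turner: Slotted kitchen turner with a black blade (66 mm wide) and a steel handle, 272 mm long, with the same eye, hanging blade down on the other hook. Origin at the middle of the blade's lower edge, z up along the handle. Bystander: leave it hanging.
- turner_eye (a point): Underside of the top of the turner's wire eye, which rests on its hook.
- crock: Loose blue ceramic utensil crock, round and open at the top, empty: 126 mm outer diameter, 100 mm high, wall 7 mm (112 mm inner diameter), bottom 8 mm thick, about 0.95 kg. Origin at the centre of its underside, z up.
- mug: White ceramic mug, 80 mm in diameter and 90 mm high, with a handle. Origin at the centre of its underside. Bystander.
- shaker: Glass shaker with a steel cap, 60 mm in diameter and 130 mm high. Origin at the centre of its underside. Bystander.
Things that resemble listed ones, but are neither listed nor needed, are in the scene too. Leave any green or yellow look-alike of the crock alone.

How it is judged:
On the way, in this order (a step that is already met when the one before it is completed fails the run):
1. the mallet is off the hooks, held in the gripper, its eye more than 60 mm from either hook and its head more than 40 mm above the table (distance between mallet_eye and hook_left above 0.06 m and distance between mallet_eye and hook_right above 0.06 m and height (world z) of mallet above 0.04 m and contact force between the fingers and mallet above 0.5 N), for 0.1 s.
2. the mallet is lowered into the crock while still held: its head's underside is less than 55 mm above the crock's underside, inside the crock (z of mallet in the frame of crock below 0.055 m and horizontal distance between mallet and crock below 0.055 m and contact force between the fingers and mallet above 0.5 N), for 0.05 s.
At the end, for the whole second after the job is handed in: Mallet at rest, head down in the crock: head underside under 35 mm above the crock's underside and under 55 mm from its axis, handle within 34 degrees of upright. Crock upright, moved under 50 mm; turner's eye under 40 mm; mug and shaker upright, under 30 mm (z of mallet in the frame of crock below 0.035 m and horizontal distance between mallet and crock below 0.055 m and angle between mallet's own z axis and vertical below 0.6 rad and z of mallet_eye in the frame of crock above 0.15 m and linear speed of each of mallet, crock below 0.03 m/s and angle between crock's own z axis and vertical below 0.1 rad and distance of crock from where it was at the start of the episode below 0.05 m and distance of turner_eye from where it was at the start of the episode below 0.04 m and distance of each of mug, shaker from where it was at the start of the episode below 0.03 m and angle between each of mug, shaker's own z axis and vertical below 0.2 rad); the robot touches nothing.
It fails at once if the turner is knocked off its hook (its eye moves more than 60 mm) (distance of turner_eye from where it was at the start of the episode above 0.06 m).
It fails at once if the mug or the shaker is tipped (more than 30 degrees) or shoved more than 50 mm (distance of any of mug, shaker from where it was at the start of the episode above 0.05 m or angle between any of mug, shaker's own z axis and vertical above 0.52 rad).
It fails at once if the crock is tipped more than 30 degrees (angle between crock's own z axis and vertical above 0.52 rad).
It also fails if it takes over 61 s, if anything falls off the work surface, if the arm or the gripper's body presses on something with over 40 N, if the wrist force passes 120 N, or if a joint passes its speed limit or range.

ROBOT

A 6-joint arm with a two-finger parallel gripper is mounted at the origin on the work surface. World frame = base frame: x ahead of the robot, y to its left, z up, the work surface at z = 0. Lengths are in m, angles in rad, forces in N, time in s.
With the tool pointing down it reaches from about 0.3 to 0.775 m from the base axis. Payload 14.6 kg.
Tool frame: the origin (TCP) lies on the centre line of the jaws, within the pads' length; the fingertips stand 19 mm ahead of it and the grasp point (between the pads) is the TCP; z points along the fingers, y is the direction in which the jaws open and shut (so a half turn about z gives the same grasp; the last joint's range is limited). The gripper opens to 94 mm and grips with 3 to 60 N. Pads are 16 mm wide; open, the fingers measure 119 mm over their backs; the gripper's body (75 mm by 177 mm) begins 78 mm behind the grasp point.
Start: joints at [-1.173, 0.3, 1.521, -0, 1.321, -0.067], TCP at [0.247, -0.492, 0.224] pointing down, gripper open.
Joint ranges: [-3.03, 3.03], [-0.79, 2.21], [0.23, 2.52], [-1.04, 4.18], [0, 3.07], [-2.55, 2.55]. Speed limits (rad/s): [2.22, 2.22, 2.57, 3.14, 3.14, 3.14].

INTERFACE

Orientations are given as [roll, pitch, yaw] about the fixed x, y, z axes, in that order (R = Rz(yaw) Ry(pitch) Rx(roll)).
In Python, from station import ctrl gives the robot as it stands. The module is installed in compiled form; this text tells all that it offers.
- The arm moves only by the shell command python3 -m creep 'ROWS' [FORCE]. ROWS is a JSON object of lists of equal length, an entry for each row: "translation": the shift along the world's x, y, z in mm, a list of three; "yaw": the turn about the world's z in rad; "gripper": the closure in counts, from 0 (fully open) to 255 (shut). A call has 1 to 5 rows; each row is the pose to reach, as a shift and turn from the pose measured when the call began; what a row does not reach only later rows make up. A row lasts 1/12 s, in which the tool goes at most 41.7 mm and 7.16 degrees, less where a joint would pass 70% of its speed; a pose out of reach is approached as far as the arm can. A call with a gripper value outside its range is refused whole. The fingers move at their own pace and stop on an object; FORCE is the grip in N (left out, the last holds). Time passes only in rows, so rows that repeat a pose let the fingers close. It gives the time, the measured TCP pose, the force and the opening at its end, in the units of the state.
- ctrl.get_obs(): the state, without advancing time (a new reading comes with each control period).
- ctrl.camera(name): name is "side" or "top" or "wrist"; returns a dict with "pixels" (420x560x3 uint8, red, green, blue), "depth" (420x560 float32, m along the optical axis (not along the pixel's ray), 0 where there is no reading), "fx", "fy", "cx", "cy" (pixels), "R" (3x3) and "t" (3): a world point X has camera coordinates R X + t; the wrist camera has in their place "tool_from_camera" (4x4, takes a point from camera to tool coordinates, whose origin is the TCP and whose axes are the flange's). Camera axes: x right, y down, z forward; pixel columns grow to the right and rows downward; lengths in m; the calibration is good to about 2 mm. A picture is of the moment at which its call begins: read the wrist's pose just before it.
- ctrl.hand_in(): hands the job in, once; it reports no verdict.
The state is a dict: "time_s": time; "qpos": joint angles; "joint_vel": joint speeds; "tau": joint torques, N m; "ee_pos": TCP position; "eef_rot": TCP orientation; "force": force on the tool from outside, world axes, zero at the start; "moment": the same for the moment, N m; "grip_width": finger opening in m.
Only numpy, scipy, OpenCV 4.12 (cv2) and the standard library are available. Lean on these libraries where they do the work, as an engineer would, in place of code of your own. Each camera call takes 0.05 s, during which the arm holds its last target. There are 200 camera calls.

## Working session

There is one attempt and no reset: what is moved stays moved. The work goes in short steps, Python scripts to look and compute and a shell command to move; the robot and the scene stay as the last step left them, time stands still between calls to the robot, and variables do not carry over. Pictures are saved under pics/ and viewed, about 8 in all and at most 12, crops included, and the job is handed in when it is done.

```bash
mkdir -p pics; ls; cat > h.py <<'E'
import numpy as np, cv2
from station import ctrl
from scipy.spatial.transform import Rotation as Ro
def save(c,n,crop=None,s=1):
    p=c["pixels"][:,:,::-1]
    if crop: x0,y0,x1,y1=crop; p=p[y0:y1,x0:x1]
    cv2.imwrite(f"pics/{n}.png",cv2.resize(p,None,fx=s,fy=s,interpolation=cv2.INTER_CUBIC))
def world(c,u,v,d=None,r=1):
    if d is None:
        w=c["depth"][v-r:v+r+1,u-r:u+r+1]; w=w[w>0]; d=np.median(w) if len(w) else np.nan
    X=np.array([(u-c["cx"])/c["fx"]*d,(v-c["cy"])/c["fy"]*d,d]); return c["R"].T@(X-c["t"])
def proj(c,X):
    q=c["R"]@np.array(X)+c["t"]; return q[:2]/q[2]*[c["fx"],c["fy"]]+[c["cx"],c["cy"]]
E
python3 - <<'E'
from h import *
import pickle
np.set_printoptions(precision=3,suppress=True)
o=ctrl.get_obs(); print(o)
cs={n:ctrl.camera(n) for n in("side","top")}
pickle.dump(cs,open("c0.pkl","wb"))
for n,c in cs.items(): print(n,c["fx"],-c["R"].T@c["t"],c["R"].tolist())
cv2.imwrite("pics/a.png",cv2.resize(np.vstack([cs[n]["pixels"][:,:,::-1] for n in cs]),None,fx=.714,fy=.714,interpolation=cv2.INTER_AREA))
save(cs["side"],"side",s=1.4);save(cs["top"],"top",s=1.4)
E
```

```text
pics
{'time_s': 0.0, 'qpos': array([-1.173,  0.301,  1.522, -0.   ,  1.321, -0.067]), 'joint_vel': array([0.001, 0.001, 0.002, 0.   , 0.001, 0.   ]), 'tau': array([ -0.001, -53.181, -35.273,   0.071,   0.024,  -0.   ]), 'ee_pos': array([ 0.246, -0.491,  0.224]), 'eef_rot': array([-3.14 , -0.   ,  0.465]), 'force': array([ 0.436, -0.407,  0.134]), 'moment': array([-0.005, -0.007, -0.015]), 'grip_width': 0.09393355835017823}
side 478.39405058740437 [-0.07   0.724  0.917] [[-0.8032360702690665, -0.5956250259616848, -0.006530227166785139], [-0.31152855442662836, 0.4294085901020245, -0.8476781361598558], [0.5077024474981018, -0.6788513027127029, -0.5304706717714972]]
top 398.9517974196801 [ 0.339 -0.116  1.281] [[-0.04958094877722687, -0.9987699053978321, 0.0006368594473499322], [-0.9780985361236477, 0.048425701682801484, -0.2024307413643137], [0.2021508920364373, -0.010659619511689578, -0.9792963746286101]]
```

View pics/side.png

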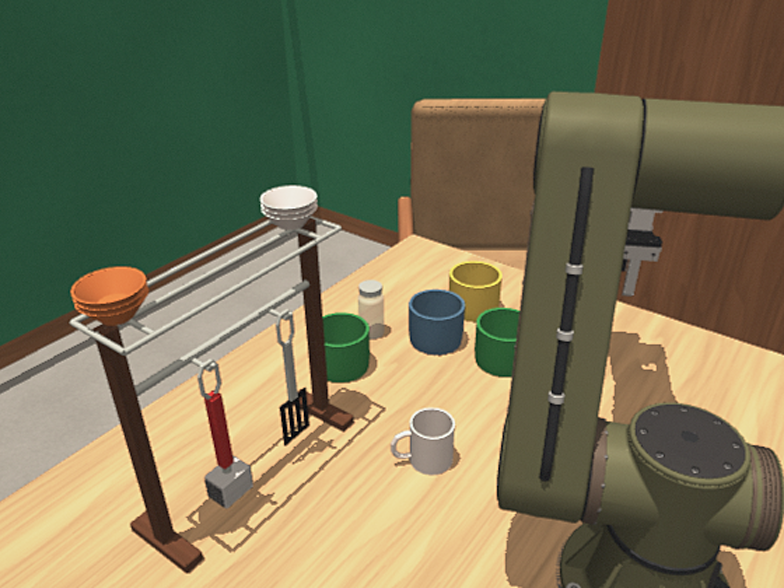

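View pics/top.png

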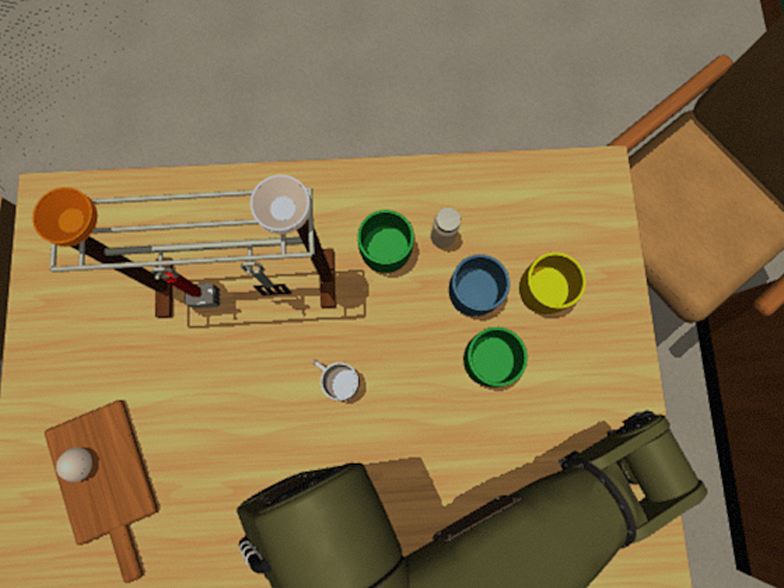

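Side view (1.4× scale): the mallet with the red grip hangs at about (220,430), head at (229,482), on the left hook. The turner is at (292,380), the mug at (432,440) and the shaker at (370,310). There are four crocks: blue (436,320), yellow (475,290), and green (342,345) and (500,340). Blue fits the description. In the top view it is at (480,285), with the mug at (340,382).

```bash
python3 - <<'E'
from h import *
import pickle
np.set_printoptions(precision=3,suppress=True)
cs=pickle.load(open("c0.pkl","rb")); s,t=cs["side"],cs["top"]
def W(c,u,v,d=None): return world(c,round(u/1.4),round(v/1.4),d)
def cloud(c):
    v,u=np.mgrid[:420,:560]; d=c["depth"]; X=np.stack([(u-c["cx"])/c["fx"]*d,(v-c["cy"])/c["fy"]*d,d],-1)
    return (X-c["t"])@c["R"]
h={n:cv2.cvtColor(c["pixels"],cv2.COLOR_RGB2HSV) for n,c in cs.items()}
P={n:cloud(c) for n,c in cs.items()}
for n in cs:
    H=h[n]; p=P[n]; ok=cs[n]["depth"]>0
    red=ok&((H[...,0]<5)|(H[...,0]>174))&(H[...,1]>190)&(H[...,2]>60)&(p[...,2]>.1)&(p[...,2]<.3)
    q=p[red]; print(n,"red",len(q),q.min(0),q.max(0))
    for z in np.arange(.12,.27,.03):
        w=q[abs(q[:,2]-z)<.015]; 
        if len(w): print(z,w.mean(0))
    bl=ok&(H[...,0]>95)&(H[...,0]<115)&(H[...,1]>90)&(p[...,2]>.085)&(p[...,2]<.115)
    q=p[bl]; 
    (c0,r)=cv2.minEnclosingCircle((q[:,:2]*1000).astype(np.float32)); print(n,"crock rim",c0,r,q[:,2].max())
for n,u,v in [("mug rim",340,382),("shaker cap",447,217),("green near",497,345),("greenL",385,225),("yellow",556,265)]: print(n,W(t,u,v))
for n,u,v in [("L foot end",163,310),("R foot end",328,300),("shelf front L",55,268),("shelf front R",313,259)]: print("top",n,W(t,u,v))
for n,u,v in [("L foot",192,562),("R foot",340,424),("bar",250,325),("front wire L",125,351),("front wire R",338,230)]: print("side",n,W(s,u,v))
E
```

```text
side red 116 [0.587 0.263 0.122] [0.608 0.282 0.261]
0.12 [0.595 0.274 0.126]
0.15 [0.598 0.275 0.152]
0.18 [0.598 0.273 0.18 ]
0.21 [0.598 0.276 0.211]
0.24 [0.597 0.274 0.239]
0.27 [0.598 0.269 0.259]
side crock rim (608.721435546875, -128.4854736328125) 271.1378173828125 0.11488479283391148
top red 36 [0.591 0.255 0.191] [0.608 0.279 0.3  ]
0.18 [0.592 0.259 0.191]
0.24 [0.593 0.261 0.226]
0.27 [0.597 0.271 0.258]
top crock rim (594.3519287109375, -140.94091796875) 258.19647216796875 0.10764484086245055
mug rim [ 0.401 -0.022  0.005]
shaker cap [ 0.737 -0.273  0.129]
green near [ 0.468 -0.383  0.007]
greenL [ 0.763 -0.141  0.015]
yellow [ 0.644 -0.531  0.027]
top L foot end [0.585 0.379 0.019]
top R foot end [ 0.59  -0.     0.018]
top shelf front L [0.582 0.391 0.427]
top shelf front R [0.631 0.006 0.225]
side L foot [0.569 0.383 0.019]
side R foot [0.581 0.015 0.018]
side bar [ 1.846 -0.83  -0.745]
side front wire L [0.578 0.395 0.426]
side front wire R [ 0.581 -0.006  0.426]
```

```bash
python3 -m creep '{"translation":[[0,0,40],[0,0,80]],"yaw":[0,0],"gripper":[0,0]}' 20; python3 -c "
from station import ctrl;print(ctrl.get_obs())"
```

```text
time_s: 0.27
ee_pos: [0.2461, -0.4906, 0.303]
eef_rot: [-3.135, -0.0, 0.465]
force: [0.8, -0.1, 0.8]
grip_width: 0.0939
{'time_s': 0.2667, 'qpos': array([-1.17257797e+00,  2.53929597e-01,  1.39832772e+00,  7.21422660e-07,
        1.49568880e+00, -6.66008956e-02]), 'joint_vel': array([ 5.75976000e-04, -2.64814035e-01, -8.55064805e-01,  9.87621443e-04,
        1.04154542e+00, -1.99621852e-03]), 'tau': array([ 1.32488776e-01, -4.77168095e+01, -2.80529237e+01,  6.23341114e-02,
       -2.36338243e+00, -6.20287552e-03]), 'ee_pos': array([ 0.24610315, -0.49060762,  0.30298929]), 'eef_rot': array([-3.13525332e+00, -4.23548431e-04,  4.64817857e-01]), 'force': array([ 0.82997616, -0.08162959,  0.77869283]), 'moment': array([-0.00609409, -0.02190534,  0.00024051]), 'grip_width': 0.09389043011597803}
```

The rack yaw is about 0. The mallet axis is at about (0.600, 0.273) and the rack's x=0 plane is at about 0.640, so this is the left hook and it agrees with the sizes given. The rows have no tilt, so I'll test in a clear area, high above the crocks, how the arm behaves at the edge of its reach.

```bash
python3 -m creep '{"translation":[[35,15,20],[70,30,40],[105,45,60],[140,60,70],[175,75,70]],"yaw":[-0.12,-0.24,-0.36,-0.48,-0.6],"gripper":[0,0,0,0,0]}'
python3 -m creep '{"translation":[[35,15,0],[70,30,0],[105,45,0],[140,60,0],[175,75,0]],"yaw":[-0.12,-0.24,-0.24,-0.24,-0.24],"gripper":[0,0,0,0,0]}'
python3 -m creep '{"translation":[[0,0,0]],"yaw":[0],"gripper":[0]}'
python3 -m creep '{"translation":[[35,-15,0],[70,-30,0],[105,-40,0],[140,-55,0],[175,-70,0]],"yaw":[0,0,0,0,0],"gripper":[0,0,0,0,0]}'
python3 -m creep '{"translation":[[35,-15,0],[70,-30,0],[105,-40,0],[140,-55,0],[175,-70,0]],"yaw":[0,0,0,0,0],"gripper":[0,0,0,0,0]}'; python3 -c "
from station import ctrl;print(ctrl.get_obs()['qpos'])"
```

```text
time_s: 0.68
ee_pos: [0.4185, -0.4167, 0.3753]
eef_rot: [-3.137, -0.003, -0.135]
force: [0.4, 0.2, -1.1]
grip_width: 0.0941
time_s: 1.1
ee_pos: [0.5951, -0.3405, 0.3749]
eef_rot: [-3.137, -0.002, -0.375]
force: [0.2, -2.4, -0.4]
grip_width: 0.094
time_s: 1.18
ee_pos: [0.5995, -0.337, 0.372]
eef_rot: [-3.136, 0.001, -0.37]
force: [-0.5, -0.1, -0.5]
grip_width: 0.0938
time_s: 1.6
ee_pos: [0.69, -0.3667, 0.3383]
eef_rot: [-3.136, -0.008, -0.37]
force: [0.2, -0.8, -2.7]
grip_width: 0.0941
time_s: 2.02
ee_pos: [0.7187, -0.3675, 0.298]
eef_rot: [-3.139, -0.038, -0.37]
force: [0.0, -0.4, -0.3]
grip_width: 0.0936
[-0.52055459  1.01248826  0.23470226  0.00831422  1.85763347  1.42292005]
```

```bash
python3 -m creep '{"translation":[[300,-110,200],[300,-110,200],[300,-110,200],[300,-110,200],[300,-110,200]],"yaw":[0,0,0,0,0],"gripper":[0,0,0,0,0]}'
python3 -m creep '{"translation":[[300,-110,300],[300,-110,300],[300,-110,300],[300,-110,300],[300,-110,300]],"yaw":[0,0,0,0,0],"gripper":[0,0,0,0,0]}'; python3 -c "
from station import ctrl;print(ctrl.get_obs()['qpos'])"
```

```text
time_s: 2.43
ee_pos: [0.7222, -0.3514, 0.3249]
eef_rot: [3.142, -0.067, -0.37]
force: [0.5, -0.2, -1.1]
grip_width: 0.094
time_s: 2.85
ee_pos: [0.7123, -0.3336, 0.3734]
eef_rot: [3.14, -0.094, -0.37]
force: [-0.6, 0.3, -0.2]
grip_width: 0.0941
[-0.48739218  0.9167286   0.23522438  0.00949009  1.89604196  1.45693762]
```

```bash
for i in 1; do python3 -m creep '{"translation":[[300,-150,100]],"yaw":[0],"gripper":[0]}';python3 -m creep '{"translation":[[300,-150,100]],"yaw":[0],"gripper":[0]}';python3 -m creep '{"translation":[[300,-150,100]],"yaw":[0],"gripper":[0]}'; done | grep -E 'ee|eef'; echo; python3 -m creep '{"translation":[[20,-10,400],[20,-10,400],[20,-10,400],[20,-10,400],[20,-10,400]],"yaw":[0,0,0,0,0],"gripper":[0,0,0,0,0]}'; python3 -c "
from station import ctrl;print(ctrl.get_obs()['qpos'])"
```

```text
ee_pos: [0.7195, -0.3375, 0.3712]
eef_rot: [3.138, -0.12, -0.369]
ee_pos: [0.7277, -0.3427, 0.3654]
eef_rot: [3.136, -0.145, -0.369]
ee_pos: [0.7353, -0.3474, 0.3609]
eef_rot: [3.134, -0.17, -0.369]

time_s: 3.52
ee_pos: [0.6653, -0.3144, 0.495]
eef_rot: [3.132, -0.192, -0.369]
force: [0.8, -0.2, 0.4]
grip_width: 0.0941
[-0.49635164  0.7542181   0.23494822  0.01632202  1.96082552  1.45165855]
```

Pushing beyond reach tilts the tool outward by about 0.025 rad per single-row call, and the tilt stays. I'll build it up to about 0.72 rad here.

```bash
(python3 -m creep '{"translation":[[300,-130,50]],"yaw":[0],"gripper":[0]}'
python3 -m creep '{"translation":[[300,-130,50]],"yaw":[0],"gripper":[0]}'
python3 -m creep '{"translation":[[300,-130,50]],"yaw":[0],"gripper":[0]}'
python3 -m creep '{"translation":[[300,-130,50]],"yaw":[0],"gripper":[0]}'
python3 -m creep '{"translation":[[300,-130,50]],"yaw":[0],"gripper":[0]}'
python3 -m creep '{"translation":[[300,-130,100]],"yaw":[0],"gripper":[0]}'
python3 -m creep '{"translation":[[300,-130,100]],"yaw":[0],"gripper":[0]}'
python3 -m creep '{"translation":[[300,-130,100]],"yaw":[0],"gripper":[0]}'
python3 -m creep '{"translation":[[300,-130,100]],"yaw":[0],"gripper":[0]}'
python3 -m creep '{"translation":[[300,-130,100]],"yaw":[0],"gripper":[0]}') | grep -E 'ee|time' | paste - - -
```

```text
time_s: 3.6	ee_pos: [0.6774, -0.3187, 0.4892]	eef_rot: [3.13, -0.221, -0.368]
time_s: 3.68	ee_pos: [0.6947, -0.3254, 0.473]	eef_rot: [3.128, -0.245, -0.368]
time_s: 3.77	ee_pos: [0.7095, -0.331, 0.4598]	eef_rot: [3.126, -0.269, -0.368]
time_s: 3.85	ee_pos: [0.723, -0.336, 0.448]	eef_rot: [3.125, -0.291, -0.368]
time_s: 3.93	ee_pos: [0.7358, -0.3408, 0.4368]	eef_rot: [3.123, -0.314, -0.368]
time_s: 4.02	ee_pos: [0.7459, -0.3444, 0.4296]	eef_rot: [3.122, -0.336, -0.367]
time_s: 4.1	ee_pos: [0.7552, -0.3476, 0.4249]	eef_rot: [3.12, -0.36, -0.367]
time_s: 4.18	ee_pos: [0.7645, -0.351, 0.4201]	eef_rot: [3.118, -0.384, -0.366]
time_s: 4.27	ee_pos: [0.7737, -0.3543, 0.4153]	eef_rot: [3.117, -0.409, -0.366]
time_s: 4.35	ee_pos: [0.7829, -0.3575, 0.4108]	eef_rot: [3.115, -0.434, -0.365]
```

```bash
(python3 -m creep '{"translation":[[300,-130,120]],"yaw":[-0.12],"gripper":[0]}'
python3 -m creep '{"translation":[[300,-130,120]],"yaw":[-0.03],"gripper":[0]}'
python3 -m creep '{"translation":[[300,-130,120]],"yaw":[0],"gripper":[0]}'
python3 -m creep '{"translation":[[300,-130,120]],"yaw":[0],"gripper":[0]}'
python3 -m creep '{"translation":[[300,-130,120]],"yaw":[0],"gripper":[0]}'
python3 -m creep '{"translation":[[300,-130,140]],"yaw":[0],"gripper":[0]}'
python3 -m creep '{"translation":[[300,-130,140]],"yaw":[0],"gripper":[0]}'
python3 -m creep '{"translation":[[300,-130,140]],"yaw":[0],"gripper":[0]}'
python3 -m creep '{"translation":[[300,-130,140]],"yaw":[0],"gripper":[0]}'
python3 -m creep '{"translation":[[300,-130,140]],"yaw":[0],"gripper":[0]}'
python3 -m creep '{"translation":[[300,-130,140]],"yaw":[0],"gripper":[0]}') | grep -E 'ee|time' | paste - - -;  python3 -c "
from station import ctrl;print(ctrl.get_obs()['qpos'])"
```

```text
time_s: 4.43	ee_pos: [0.7895, -0.3621, 0.4076]	eef_rot: [3.116, -0.458, -0.484]
time_s: 4.52	ee_pos: [0.7974, -0.3636, 0.4055]	eef_rot: [3.119, -0.484, -0.519]
time_s: 4.6	ee_pos: [0.805, -0.3666, 0.4037]	eef_rot: [3.121, -0.509, -0.52]
time_s: 4.68	ee_pos: [0.8123, -0.37, 0.402]	eef_rot: [3.123, -0.534, -0.52]
time_s: 4.77	ee_pos: [0.8194, -0.3734, 0.4004]	eef_rot: [3.126, -0.559, -0.519]
time_s: 4.85	ee_pos: [0.8257, -0.3763, 0.4003]	eef_rot: [3.128, -0.583, -0.519]
time_s: 4.93	ee_pos: [0.8317, -0.379, 0.4012]	eef_rot: [3.131, -0.608, -0.519]
time_s: 5.02	ee_pos: [0.8377, -0.3816, 0.402]	eef_rot: [3.133, -0.633, -0.519]
time_s: 5.1	ee_pos: [0.8436, -0.3843, 0.4028]	eef_rot: [3.136, -0.658, -0.518]
time_s: 5.18	ee_pos: [0.8495, -0.3869, 0.4037]	eef_rot: [3.138, -0.683, -0.518]
time_s: 5.27	ee_pos: [0.8553, -0.3894, 0.4047]	eef_rot: [3.141, -0.707, -0.518]
[-0.45496855  0.95278494  0.23577591 -0.04437101  1.24698992  1.63321058]
```

Tilt is 0.707 rad and roll is π. Now I'll retract, swing to a point in front of the mallet, and measure the crock.

```bash
(python3 -m creep '{"translation":[[-36,16,0],[-72,32,0],[-108,48,0],[-144,64,0],[-180,80,0]],"yaw":[0.1,0.2,0.3,0.4,0.5],"gripper":[0,0,0,0,0]}'
python3 -m creep '{"translation":[[-36,16,0],[-72,32,0],[-108,48,0],[-144,64,0],[-180,80,0]],"yaw":[0,0,0,0,0],"gripper":[0,0,0,0,0]}'
python3 -m creep '{"translation":[[-15,36,0],[-30,72,0],[-45,108,0],[-50,144,0],[-55,180,0]],"yaw":[0,0,0,0,0],"gripper":[0,0,0,0,0]}'
python3 -m creep '{"translation":[[0,36,-10],[0,72,-20],[0,108,-30],[0,144,-40],[0,180,-50]],"yaw":[0,0,0,0,0],"gripper":[0,0,0,0,0]}'
python3 -m creep '{"translation":[[0,0,0],[0,0,0]],"yaw":[0,0],"gripper":[0,0]}') | grep -E 'ee|time' | paste - - -
python3 - <<'E'
from h import *
import pickle
np.set_printoptions(precision=4,suppress=True)
cs=pickle.load(open("c0.pkl","rb"))
for n,(x0,y0,x1,y1) in {"side":(280,200,340,258),"top":(315,175,370,232)}.items():
    c=cs[n];H=cv2.cvtColor(c["pixels"],cv2.COLOR_RGB2HSV)
    v,u=np.mgrid[:420,:560]; d=c["depth"]; X=np.stack([(u-c["cx"])/c["fx"]*d,(v-c["cy"])/c["fy"]*d,d],-1); p=(X-c["t"])@c["R"]
    m=(H[...,0]>92)&(H[...,0]<120)&(H[...,1]>70)&(d>0)&(u>x0)&(u<x1)&(v>y0)&(v<y1)&(p[...,2]>.094)&(p[...,2]<.106)
    q=p[m]; print(n,len(q),q.min(0),q.max(0),(q.min(0)+q.max(0))/2, cv2.minEnclosingCircle((q[:,:2]*1000).astype(np.float32)))
t=cs["top"];save(t,"crock",(300,140,430,290),4)
E
```

```text
time_s: 5.68	ee_pos: [0.7307, -0.3336, 0.405]	eef_rot: [3.141, -0.706, -0.092]
time_s: 6.1	ee_pos: [0.5487, -0.2524, 0.405]	eef_rot: [3.141, -0.706, -0.092]
time_s: 6.52	ee_pos: [0.4923, -0.0712, 0.4058]	eef_rot: [3.141, -0.708, -0.093]
time_s: 6.93	ee_pos: [0.4916, 0.1106, 0.3562]	eef_rot: [3.142, -0.71, -0.093]
time_s: 7.1	ee_pos: [0.491, 0.1125, 0.3558]	eef_rot: [3.141, -0.709, -0.089]
side 255 [ 0.5319 -0.3995  0.0941] [ 0.6584 -0.2764  0.1056] [ 0.5951 -0.3379  0.0998] ((594.0990600585938, -339.0138244628906), 65.32891845703125)
top 263 [ 0.5327 -0.4002  0.094 ] [ 0.6582 -0.2778  0.1054] [ 0.5955 -0.339   0.0997] ((595.37060546875, -340.197021484375), 62.90088653564453)
```

View pics/crock.png

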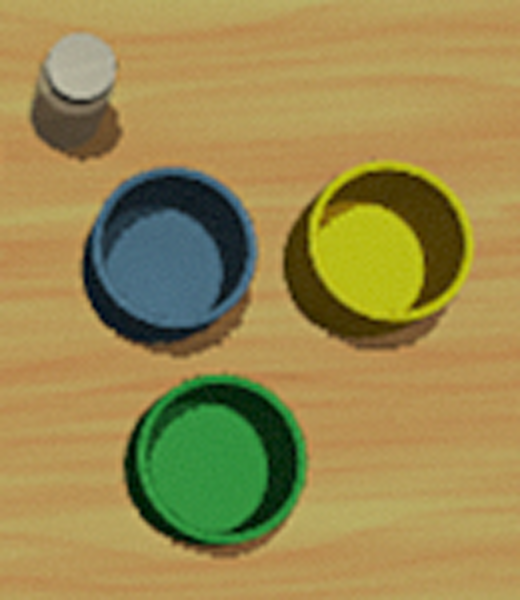

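The crop shows the blue crock's rim centred at about (175,250). Both cameras put it at (0.595, -0.339), radius 63 mm, height 100 mm, so it is the right one. Now to a point in front of the grip.

```bash
(python3 -m creep '{"translation":[[-18,36,0],[-36,72,-10],[-54,108,-40],[-60,140,-70],[-60,160,-100]],"yaw":[0.045,0.089,0.089,0.089,0.089],"gripper":[0,0,0,0,0]}'
python3 -m creep '{"translation":[[5,0,-30],[20,0,-60],[30,0,-68],[30,0,-68]],"yaw":[0,0,0,0],"gripper":[0,0,0,0]}') | grep -E 'ee|time' | paste - - -
python3 - <<'E'
from h import *
np.set_printoptions(precision=4,suppress=True)
o=ctrl.get_obs(); c=ctrl.camera("wrist")
T=np.eye(4);T[:3,:3]=Ro.from_euler("xyz",o["eef_rot"]).as_matrix();T[:3,3]=o["ee_pos"];T=T@c["tool_from_camera"]
print(o["ee_pos"],o["eef_rot"],o["qpos"])
v,u=np.mgrid[:420,:560]; d=c["depth"]; X=np.stack([(u-c["cx"])/c["fx"]*d,(v-c["cy"])/c["fy"]*d,d],-1)@T[:3,:3].T+T[:3,3]
H=cv2.cvtColor(c["pixels"],cv2.COLOR_RGB2HSV)
m=(d>0)&((H[...,0]<5)|(H[...,0]>174))&(H[...,1]>190)&(H[...,2]>60)&(X[...,0]>.55)&(X[...,2]<.28)
q=X[m];print(len(q),q.min(0),q.max(0),np.median(q,0))
save(c,"w1")
E
```

```text
time_s: 7.52	ee_pos: [0.436, 0.2618, 0.267]	eef_rot: [-3.141, -0.696, 0.019]
time_s: 7.85	ee_pos: [0.4731, 0.2514, 0.2057]	eef_rot: [-3.138, -0.676, 0.028]
[0.4731 0.2514 0.2057] [-3.1376 -0.6759  0.0283] [ 0.5702  0.0483  2.0024 -0.6239  0.5781  2.5518]
3439 [0.5898 0.2599 0.119 ] [0.6085 0.2796 0.2596] [0.5919 0.2695 0.2235]
```

View pics/w1.png

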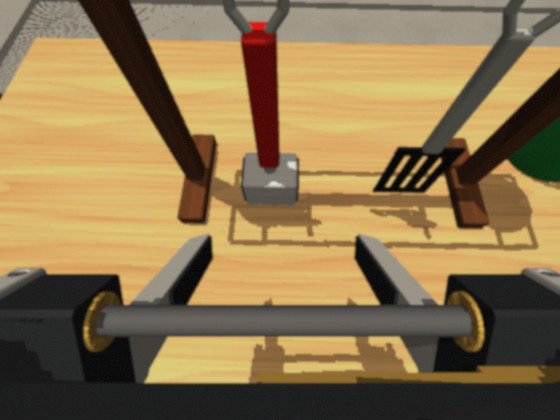

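The wrist picture shows the grip between the fingers' lines, at column ~262, with the head at (270,178) and the turner well to the right at (430,150). Joint 6 is at its limit, so I'll turn towards the radial direction (yaw ~0.2) and approach that way.

```bash
(python3 -m creep '{"translation":[[5,-1,-3],[10,-2,-8],[15,-3,-13],[15,-3,-13]],"yaw":[0.1,0.19,0.19,0.19],"gripper":[0,0,0,0]}') | grep -E 'ee|time' | paste - - -
python3 -c "
from station import ctrl;print(ctrl.get_obs()['qpos'])"
```

```text
time_s: 8.23	ee_pos: [0.4883, 0.2476, 0.1952]	eef_rot: [-3.136, -0.679, 0.216]
[ 0.47335404  0.05536251  2.02433694 -0.38300586  0.42570473  2.1239481 ]
```

```bash
python3 -m creep '{"translation":[[30,6,-3],[60,12,-6],[85,17,-7],[105,21,-7],[111,22,-7]],"yaw":[0,0,0,0,0],"gripper":[0,0,0,0,0]}'
python3 -c "
from h import *
print(ctrl.get_obs()['qpos']); save(ctrl.camera('side'),'s2',(60,150,330,400),2.9);save(ctrl.camera('wrist'),'w2')"
```

```text
time_s: 8.65
ee_pos: [0.6011, 0.2698, 0.1896]
eef_rot: [-3.136, -0.68, 0.214]
force: [-0.4, 0.4, -0.5]
grip_width: 0.094
[ 0.41099118  0.29767923  1.74952022 -0.27996601  0.43774552  1.97911152]
```

View pics/s2.png

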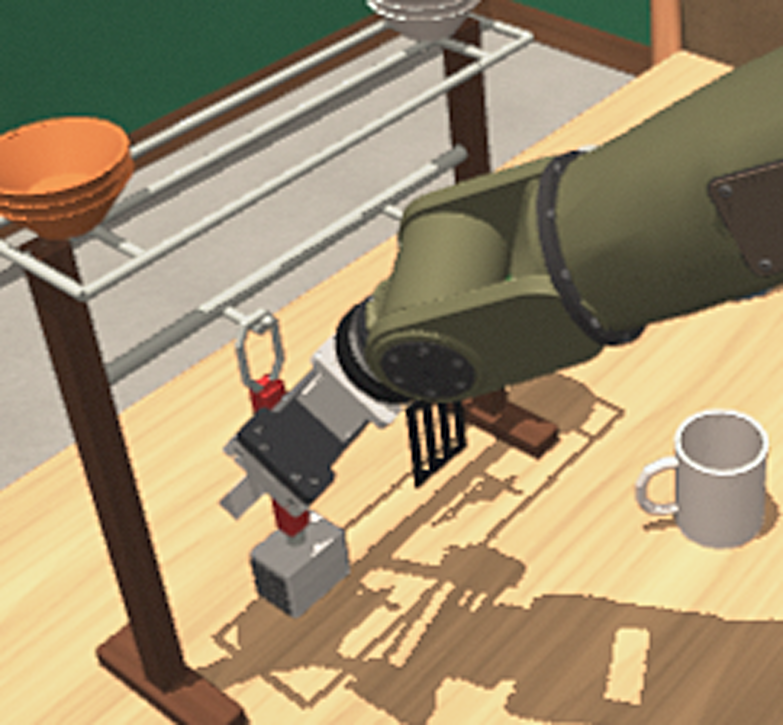

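The gripper straddles the red grip (side crop ~(270,450)), clear of the hook and shelf. Closing.

```bash
python3 -m creep '{"translation":[[0,0,0],[0,0,0],[0,0,0],[0,0,0],[0,0,0]],"yaw":[0,0,0,0,0],"gripper":[255,255,255,255,255]}' 40
python3 -m creep '{"translation":[[0,0,0],[0,0,0],[0,0,0],[0,0,0],[0,0,0]],"yaw":[0,0,0,0,0],"gripper":[255,255,255,255,255]}'
python3 -m creep '{"translation":[[0,0,6],[0,0,12],[0,0,18],[0,0,24],[0,0,28]],"yaw":[0,0,0,0,0],"gripper":[255,255,255,255,255]}'
python3 -m creep '{"translation":[[0,0,0]],"yaw":[0],"gripper":[255]}'
python3 -c "
from h import *
save(ctrl.camera('side'),'s3',(60,130,330,380),2.9)"
```

```text
time_s: 9.17
ee_pos: [0.5991, 0.2696, 0.1891]
eef_rot: [-3.136, -0.679, 0.215]
force: [0.7, -0.4, 0.6]
grip_width: 0.0642
time_s: 9.58
ee_pos: [0.5991, 0.2695, 0.1891]
eef_rot: [-3.136, -0.679, 0.215]
force: [0.3, 0.1, -0.2]
grip_width: 0.031
time_s: 10.0
ee_pos: [0.5991, 0.2696, 0.2181]
eef_rot: [-3.136, -0.68, 0.215]
force: [0.0, 0.1, -2.7]
grip_width: 0.0225
time_s: 10.08
ee_pos: [0.5993, 0.2696, 0.2193]
eef_rot: [-3.136, -0.681, 0.215]
force: [-0.5, 0.3, -3.6]
grip_width: 0.0224
```

View pics/s3.png

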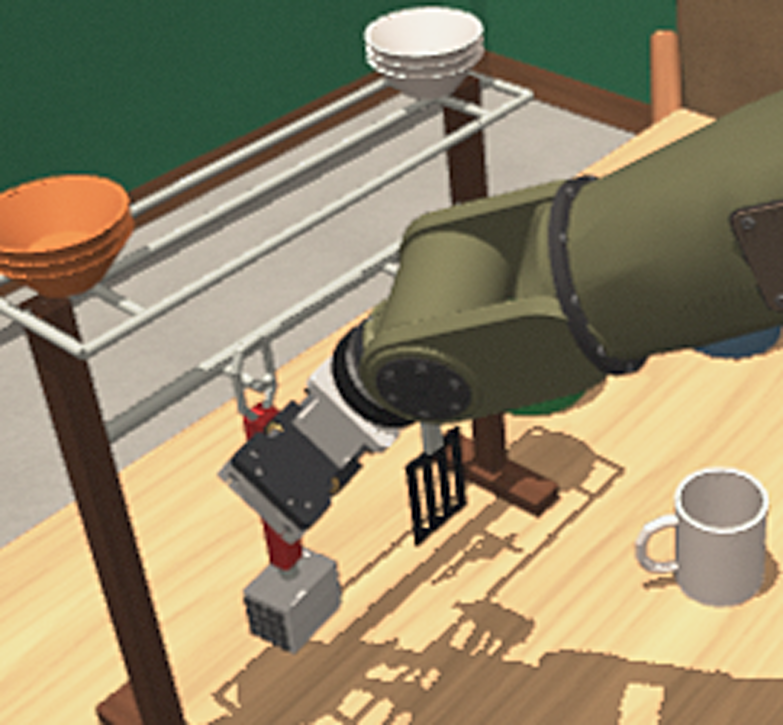

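Grip width is 22.4 mm and the force is about the mallet's weight, so it is held and its eye has been raised around the hook wire. I'll check the lift numerically before drawing it off.

```bash
cat > grip.py <<'E'
from h import *
np.set_printoptions(precision=4,suppress=True)
def red(n,zmin=.1,zmax=.6):
    o=ctrl.get_obs(); c=ctrl.camera(n)
    v,u=np.mgrid[:420,:560]; d=c["depth"]; X=np.stack([(u-c["cx"])/c["fx"]*d,(v-c["cy"])/c["fy"]*d,d],-1)
    if n=="wrist":
        T=np.eye(4);T[:3,:3]=Ro.from_euler("xyz",o["eef_rot"]).as_matrix();T[:3,3]=o["ee_pos"];T=T@c["tool_from_camera"];X=X@T[:3,:3].T+T[:3,3]
    else: X=(X-c["t"])@c["R"]
    H=cv2.cvtColor(c["pixels"],cv2.COLOR_RGB2HSV)
    m=(d>0)&((H[...,0]<5)|(H[...,0]>174))&(H[...,1]>190)&(H[...,2]>60)&(X[...,2]>zmin)&(X[...,2]<zmax)&(np.linalg.norm(X-o["ee_pos"],axis=-1)<.15)
    q=X[m]; print(n,len(q),"ee",o["ee_pos"],"z",q[:,2].min(),q[:,2].max())
    for a in (q[q[:,2]<q[:,2].min()+.02],q[q[:,2]>q[:,2].max()-.02]): print(a.mean(0),a.min(0),a.max(0))
    return c
if __name__=="__main__": red("side")
E
python3 grip.py
```

```text
side 53 ee [0.5992 0.2696 0.2189] z 0.14546434307453812 0.28630861491930626
[0.5968 0.2751 0.1538] [0.5898 0.264  0.1455] [0.6088 0.282  0.165 ]
[0.6048 0.2719 0.2812] [0.5971 0.2617 0.2685] [0.6099 0.2804 0.2863]
```

Lift is 24.5 mm and the eye clears the tip by about 12 mm. Drawing off to the front, then up.

```bash
(python3 -m creep '{"translation":[[-5,0,2],[-18,0,3],[-36,0,3],[-56,0,3],[-80,0,3]],"yaw":[0,0,0,0,0],"gripper":[255,255,255,255,255]}'
python3 -m creep '{"translation":[[-25,0,0],[-50,0,15],[-50,0,40],[-50,0,70],[-50,0,100]],"yaw":[0,0,0,0,0],"gripper":[255,255,255,255,255]}'
python3 -m creep '{"translation":[[0,0,0],[0,0,0]],"yaw":[0,0],"gripper":[255,255]}')| grep -vE "^$" | paste - - - - -
python3 -c "
from h import *
print(ctrl.get_obs()['qpos']); save(ctrl.camera('side'),'s4',s=1.4)"
```

```text
time_s: 10.6	ee_pos: [0.5182, 0.2693, 0.221]	eef_rot: [-3.136, -0.68, 0.215]	force: [0.5, 0.5, -3.8]	grip_width: 0.0222
time_s: 11.02	ee_pos: [0.4672, 0.2693, 0.3219]	eef_rot: [-3.136, -0.679, 0.216]	force: [0.5, -0.5, -3.9]	grip_width: 0.0221
time_s: 11.18	ee_pos: [0.467, 0.2693, 0.3231]	eef_rot: [-3.135, -0.681, 0.215]	force: [-0.8, -0.2, -3.9]	grip_width: 0.0213
[ 0.54846899 -0.10185618  1.86258788 -0.2979541   0.7477847   2.05488952]
```

View pics/s4.png

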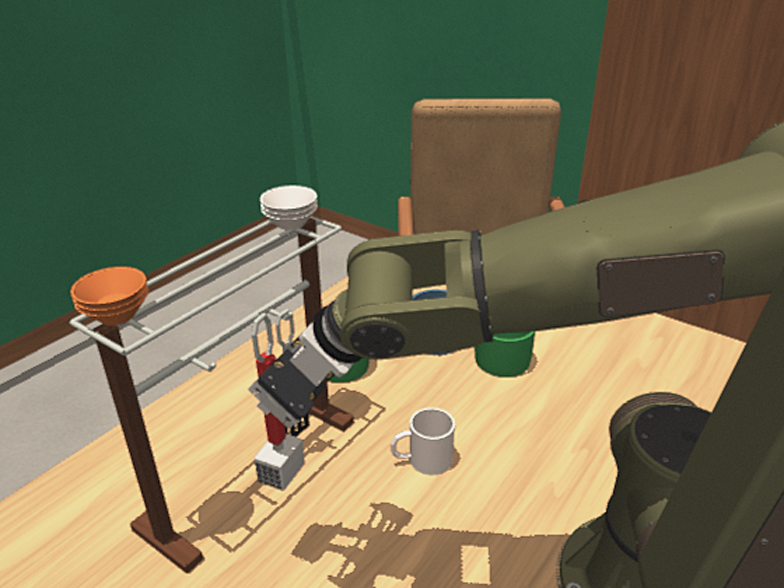

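The mallet is off the left hook (bare hook at ~(205,365)) and upright in the gripper, and the turner is still hanging. Swinging over to the blue crock at a height that clears everything.

```bash
(python3 -m creep '{"translation":[[0,-30,3],[0,-65,6],[0,-100,9],[0,-135,9],[0,-170,9]],"yaw":[-0.03,-0.06,-0.1,-0.13,-0.17],"gripper":[255,255,255,255,255]}'
python3 -m creep '{"translation":[[0,-35,0],[0,-70,0],[0,-105,0],[0,-140,0],[0,-175,0]],"yaw":[-0.04,-0.08,-0.12,-0.16,-0.2],"gripper":[255,255,255,255,255]}'
python3 -m creep '{"translation":[[10,-35,0],[20,-70,0],[35,-105,0],[55,-140,0],[75,-170,0]],"yaw":[-0.04,-0.08,-0.12,-0.16,-0.2],"gripper":[255,255,255,255,255]}'
python3 -m creep '{"translation":[[12,-22,0],[25,-44,0],[35,-60,0],[35,-60,0],[35,-60,0]],"yaw":[0,0,0,0,0],"gripper":[255,255,255,255,255]}')| grep -vE "^$" | paste - - - - -
python3 - <<'E'
from grip import *
print(ctrl.get_obs()['qpos']); red("side"); c=red("wrist"); save(c,"w5"); t=red("top"); save(t,"t5",s=1.4)
E
```

```text
time_s: 11.65	ee_pos: [0.4659, 0.0975, 0.3281]	eef_rot: [-3.137, -0.676, 0.045]	force: [0.9, -0.5, -3.2]	grip_width: 0.0219
time_s: 12.07	ee_pos: [0.465, -0.0792, 0.3261]	eef_rot: [-3.136, -0.673, -0.158]	force: [1.0, 0.5, -2.3]	grip_width: 0.0214
time_s: 12.48	ee_pos: [0.5397, -0.2517, 0.3234]	eef_rot: [-3.136, -0.67, -0.362]	force: [0.3, -0.5, -2.6]	grip_width: 0.022
time_s: 12.9	ee_pos: [0.5742, -0.3121, 0.3202]	eef_rot: [-3.135, -0.665, -0.364]	force: [-0.2, -0.3, -4.0]	grip_width: 0.0215
[-0.6156  0.1574  1.597   0.2358  0.7528  1.1978]
side 33 ee [ 0.5742 -0.3121  0.3202] z 0.24675505746835583 0.32552781950638693
[ 0.5734 -0.3082  0.2554] [ 0.5643 -0.3167  0.2468] [ 0.5838 -0.301   0.2662]
[ 0.568  -0.3073  0.317 ] [ 0.5648 -0.3181  0.3101] [ 0.571  -0.2977  0.3255]
wrist 3572 ee [ 0.5741 -0.3114  0.321 ] z 0.25436755487376883 0.3878032014574618
[ 0.5669 -0.3094  0.2643] [ 0.5642 -0.3172  0.2544] [ 0.5706 -0.3019  0.2733]
[ 0.5751 -0.3129  0.383 ] [ 0.5669 -0.3252  0.3678] [ 0.5897 -0.3023  0.3878]
top 68 ee [ 0.5742 -0.3111  0.3218] z 0.27258772109941243 0.39034772880707325
[ 0.5644 -0.315   0.2726] [ 0.5644 -0.315   0.2726] [ 0.5644 -0.315   0.2726]
[ 0.5769 -0.311   0.3861] [ 0.568  -0.3223  0.3739] [ 0.589  -0.3015  0.3903]
```

View pics/w5.png

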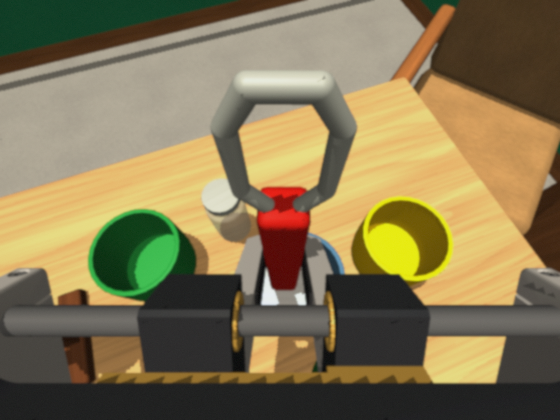

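The grip is nearly vertical, with its axis at about (0.576,-0.313) and the head underside at about 0.176. The blue crock is visible beneath, around the grip at (325,260). Aligning and lowering to just above the rim.

```bash
(python3 -m creep '{"translation":[[10,-13,0],[20,-27,0],[20,-27,-20],[20,-27,-40],[20,-27,-50]],"yaw":[0,0,0,0,0],"gripper":[255,255,255,255,255]}'
python3 -m creep '{"translation":[[0,0,0],[0,0,0]],"yaw":[0,0],"gripper":[255,255]}')| grep -vE "^$" | paste - - - - -
python3 - <<'E'
from grip import *
red("wrist"); c=ctrl.camera("side"); save(c,"s6",(250,150,400,270),5)
E
```

```text
time_s: 13.47	ee_pos: [0.5936, -0.337, 0.2697]	eef_rot: [-3.135, -0.665, -0.362]	force: [-0.1, 1.3, -3.7]	grip_width: 0.0215
time_s: 13.63	ee_pos: [0.5934, -0.3364, 0.2696]	eef_rot: [-3.135, -0.664, -0.362]	force: [0.2, 0.4, -1.8]	grip_width: 0.0214
wrist 3557 ee [ 0.5934 -0.3364  0.2696] z 0.2027967707852913 0.33677623556360786
[ 0.586  -0.3345  0.2131] [ 0.5834 -0.3422  0.2028] [ 0.59   -0.3268  0.2222]
[ 0.5945 -0.3379  0.3318] [ 0.586  -0.3501  0.3168] [ 0.6089 -0.3275  0.3368]
```

View pics/s6.png

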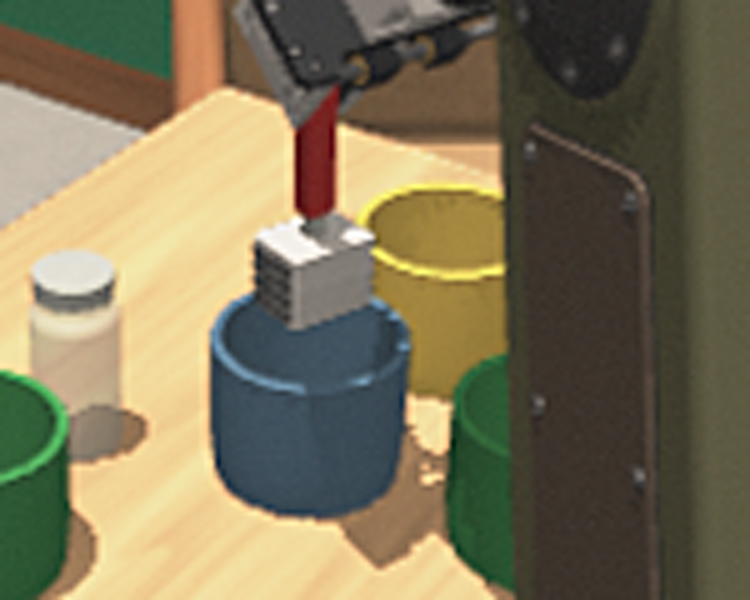

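The head sits centred over the blue crock's mouth (head (315,270), rim centre (310,340)), about 25 mm above the rim. Lowering.

```bash
(python3 -m creep '{"translation":[[1,-3,-20],[1,-3,-40],[1,-3,-60],[1,-3,-80],[1,-3,-95]],"yaw":[0,0,0,0,0],"gripper":[255,255,255,255,255]}'
python3 -m creep '{"translation":[[0,0,-6],[0,0,-11],[0,0,-15],[0,0,-18],[0,0,-18]],"yaw":[0,0,0,0,0],"gripper":[255,255,255,255,255]}'
python3 -m creep '{"translation":[[0,0,0],[0,0,0]],"yaw":[0,0],"gripper":[255,255]}')| grep -vE "^$" | paste - - - - -
python3 - <<'E'
from grip import *
red("wrist")
E
```

```text
time_s: 14.15	ee_pos: [0.5949, -0.3399, 0.1761]	eef_rot: [-3.136, -0.668, -0.362]	force: [0.3, 0.1, -3.2]	grip_width: 0.022
time_s: 14.57	ee_pos: [0.5951, -0.3399, 0.1584]	eef_rot: [-3.136, -0.668, -0.361]	force: [-0.3, 0.2, -3.9]	grip_width: 0.0219
time_s: 14.73	ee_pos: [0.5953, -0.3401, 0.1592]	eef_rot: [-3.136, -0.669, -0.361]	force: [0.2, -0.0, -3.7]	grip_width: 0.0218
wrist 3554 ee [ 0.5953 -0.3401  0.1592] z 0.10078931910331468 0.226254840348809
[ 0.5884 -0.3383  0.1108] [ 0.5856 -0.3464  0.1008] [ 0.5921 -0.3306  0.1208]
[ 0.596  -0.3414  0.2213] [ 0.5878 -0.3537  0.2063] [ 0.6108 -0.3308  0.2263]
```

```bash
(python3 -m creep '{"translation":[[0,0,-2],[0,0,-4],[0,0,-6],[0,0,-6]],"yaw":[0,0,0,0],"gripper":[255,255,255,255]}'
python3 -m creep '{"translation":[[0,0,0],[0,0,0]],"yaw":[0,0],"gripper":[255,255]}')| grep -vE "^$" | paste - - - - -
```

```text
time_s: 15.12	ee_pos: [0.5954, -0.3401, 0.1532]	eef_rot: [-3.137, -0.67, -0.361]	force: [-0.3, 0.3, -2.7]	grip_width: 0.0215
time_s: 15.28	ee_pos: [0.5954, -0.3401, 0.1532]	eef_rot: [-3.137, -0.67, -0.361]	force: [-0.5, -0.1, -1.6]	grip_width: 0.0219
```

```bash
(python3 -m creep '{"translation":[[0,0,-1],[0,0,-2],[0,0,-2],[0,0,-2]],"yaw":[0,0,0,0],"gripper":[255,255,255,255]}'
python3 -m creep '{"translation":[[0,0,0],[0,0,0],[0,0,0],[0,0,0],[0,0,0]],"yaw":[0,0,0,0,0],"gripper":[120,120,120,120,120]}'
python3 -m creep '{"translation":[[0,0,0],[0,0,0],[0,0,0],[0,0,0],[0,0,0]],"yaw":[0,0,0,0,0],"gripper":[120,120,120,120,120]}')| grep -vE "^$" | paste - - - - -
python3 - <<'E'
from grip import *
save(red("wrist"),"w7")
E
```

```text
time_s: 15.62	ee_pos: [0.5962, -0.3405, 0.1532]	eef_rot: [-3.137, -0.673, -0.361]	force: [-2.8, 2.6, 8.9]	grip_width: 0.0219
time_s: 16.03	ee_pos: [0.5961, -0.3405, 0.1529]	eef_rot: [-3.137, -0.673, -0.361]	force: [-1.0, 0.3, 0.1]	grip_width: 0.0489
time_s: 16.45	ee_pos: [0.5961, -0.3405, 0.153]	eef_rot: [-3.137, -0.673, -0.361]	force: [-0.0, 0.2, -0.1]	grip_width: 0.0497
wrist 3201 ee [ 0.5961 -0.3405  0.153 ] z 0.10023402906569645 0.21960751309979493
[ 0.5866 -0.3371  0.1105] [ 0.584  -0.3451  0.1002] [ 0.5905 -0.3293  0.1198]
[ 0.5923 -0.3391  0.2151] [ 0.5839 -0.3516  0.1996] [ 0.6063 -0.3285  0.2196]
```

View pics/w7.png

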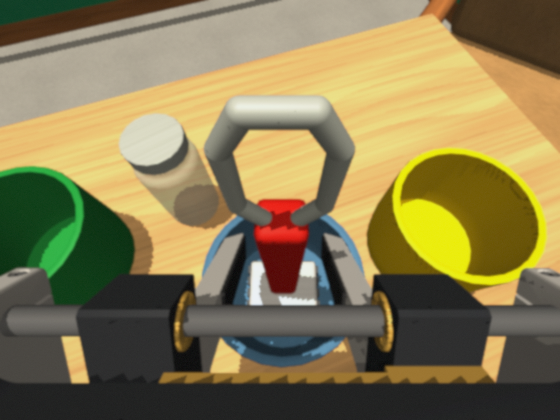

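The mallet stands free and upright in the crock (grip at (282,250), head on the bottom) between the opened fingers. Backing straight off.

```bash
(python3 -m creep '{"translation":[[-10,4,0],[-25,9,2],[-45,17,5],[-70,26,10],[-98,37,20]],"yaw":[0,0,0,0,0],"gripper":[120,120,120,120,120]}'
python3 -m creep '{"translation":[[-30,12,20],[-60,24,45],[-80,32,75],[-90,36,100],[-90,36,100]],"yaw":[0,0,0,0,0],"gripper":[120,120,120,120,120]}'
python3 -m creep '{"translation":[[0,0,0],[0,0,0],[0,0,0],[0,0,0]],"yaw":[0,0,0,0],"gripper":[120,120,120,120]}')| grep -vE "^$" | paste - - - - -
python3 - <<'E'
from h import *
import pickle
np.set_printoptions(precision=4,suppress=True)
a=ctrl.camera("side");t=ctrl.camera("top")
cs=pickle.load(open("c0.pkl","rb"))
for n,c in (("side0",cs["side"]),("side1",a)):
    p=c["pixels"].astype(int)
    d=c["depth"];v,u=np.mgrid[:420,:560]; X=(np.stack([(u-c["cx"])/c["fx"]*d,(v-c["cy"])/c["fy"]*d,d],-1)-c["t"])@c["R"]
    H=cv2.cvtColor(c["pixels"],cv2.COLOR_RGB2HSV)
    m=(H[...,0]>92)&(H[...,0]<120)&(H[...,1]>70)&(d>0)&(X[...,2]>.094)&(X[...,2]<.106)&(np.hypot(X[...,0]-.595,X[...,1]+.339)<.12)
    q=X[m]; print(n,m.sum(),q.min(0),q.max(0))
    m=(d>0)&((H[...,0]<5)|(H[...,0]>174))&(H[...,1]>190)&(np.hypot(X[...,0]-.595,X[...,1]+.339)<.08)&(X[...,2]>.08)
    q=X[m]
    if len(q)>9:
        for s in (q[q[:,2]<.12],q[q[:,2]>.19]): print("red",len(s),s.mean(0))
        print(q[:,2].max())
w=np.hstack([a["pixels"],t["pixels"]])[:,:,::-1]
cv2.imwrite("pics/s8.png",cv2.resize(w,None,fx=.714,fy=.714,interpolation=cv2.INTER_AREA))
E
```

```text
time_s: 16.92	ee_pos: [0.4971, -0.3029, 0.1721]	eef_rot: [-3.137, -0.672, -0.361]	force: [-0.6, -0.1, 0.6]	grip_width: 0.0502
time_s: 17.33	ee_pos: [0.4066, -0.2673, 0.2777]	eef_rot: [-3.141, -0.679, -0.359]	force: [0.6, -0.0, 0.4]	grip_width: 0.0497
time_s: 17.67	ee_pos: [0.4067, -0.2672, 0.2765]	eef_rot: [-3.14, -0.677, -0.359]	force: [0.2, -0.4, 0.2]	grip_width: 0.0501
side0 255 [ 0.5319 -0.3995  0.0941] [ 0.6584 -0.2764  0.1056]
side1 221 [ 0.531  -0.402   0.0941] [ 0.6544 -0.2755  0.1048]
red 16 [ 0.5917 -0.3356  0.0979]
red 19 [ 0.5923 -0.3379  0.2053]
0.22283285084385304
```

View pics/s8.png

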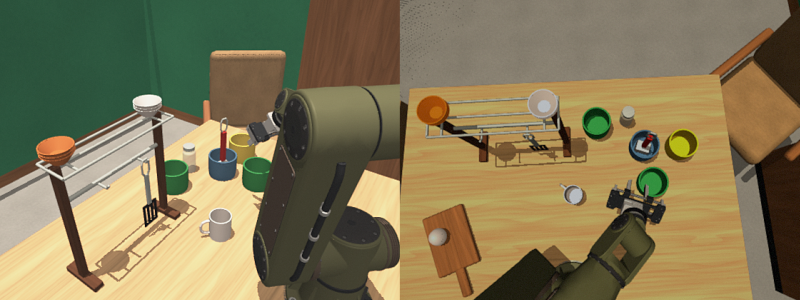

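The mallet stands in the blue crock: side view (222,140), top view (645,146). The turner hangs in place, the mug and shaker are where they were, and the robot is clear of everything. Handing in.

```bash
python3 -c "
from station import ctrl; print(ctrl.hand_in())"
```

```text
the job is handed in; nothing more can be done
None
```

I lifted the mallet with the red grip off the left hook, drew it off to the front, lowered it into the blue crock and released it once it rested on the bottom. The job was handed in at about 18 s of the 61 s allowed; `hand_in()` gives no verdict.

**Last checks:**
- **Mallet:** it stands upright, with the handle within about 2° of vertical. The grip top is at about 0.22 m, which puts the head underside 10–13 mm above the crock's underside, under 10 mm from its axis.
- **Crock:** the measured rim shifted by no more than about 4 mm between the first and last pictures, close to the calibration error.
- **Turner, mug and shaker:** these look unmoved in the final side and top pictures. I judged that by eye and did not measure it.
- **Robot:** it is clear of everything, with only noise on the force reading.

**What did not go to plan:**
- **Tilt:** the move rows have no tilt, so I built up about 40° by pushing against the edge of the arm's reach over open table, high above the crocks.
- **Joint 6:** in front of the rack it read 2.552 rad against its stated limit of 2.55. I then approached at a yaw of about 0.2 rad to move it away. Whether that brief reading counts as passing the range I cannot tell.
- **Grip timing:** the fingers were still closing when the lift began, so the mallet rose 24.5 mm instead of 28 mm. That was still within the 20–40 mm needed.

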